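Set out the quick couplings by size for the pressure test

ROBOT

A 6-joint arm with a two-finger parallel gripper is mounted at the origin on the work surface. World frame = base frame: x ahead of the robot, y to its left, z up, the work surface at z = 0. Lengths are in m, angles in rad, forces in N, time in s.
With the tool pointing down it reaches from about 0.3 to 0.875 m from the base axis. Payload 6.4 kg.
Tool frame: the origin (TCP) lies between the finger pads; the fingertips stand 22 mm ahead of it and the grasp point (between the pads) lies 3 mm ahead of it; z points along the fingers, y is the line along which they close (so a half turn about z gives the same grasp; the last joint's range is limited). The gripper opens to 88 mm and grips with 3 to 60 N. Pads are 18 mm wide; open, the fingers measure 123 mm over their backs; the gripper's body (75 mm by 187 mm) begins 45 mm behind the grasp point.
Start: joints at [0.949, 0.181, 1.607, -0, 1.354, -0.206], TCP at [0.232, 0.526, 0.261] pointing down, gripper open.
Joint ranges: [-2.99, 2.99], [-0.89, 2.07], [0.3, 2.58], [-1.14, 4.28], [0, 2.63], [-3.12, 3.12]. Speed limits (rad/s): [2.57, 2.57, 3.01, 3.14, 3.14, 3.14].

INTERFACE

Orientations are given as a rotation vector (axis times angle).
In Python, from workcell import state, capture, camera_info, job_done, look_for, silhouettes gives the robot as it stands. The module is installed in compiled form; this text tells all that it offers.
- The arm moves only by the tool carry_out, never from a script. Its argument "commands" is a list of rows, each a list of 3 entries, a list of its own where there are three numbers: the shift along the tool's x, y, z in m, then the turn, a rotation vector about the tool's x, y, z in degrees, then the opening, from -1 (shut) to 1 (fully open). In form: [[[x, y, z], [ax, ay, az], claw], ...]. A call has exactly 8 rows; each row shifts and turns the commanded pose from where the row before left it, along the tool's axes as they then stand; what a row does not reach is not made up. A row lasts 1/12 s, in which the tool goes at most 41.7 mm and 7.16 degrees, less where a joint would pass 70% of its speed; a pose out of reach is approached as far as the arm can. A call with a gripper value outside its range is refused whole. The fingers move at their own pace and stop on an object; "newtons" is the grip in N (left out, the last holds). Time passes only in rows, so rows that do not move let the fingers close, or fill a call up. It gives the time, the measured TCP pose, the force, the opening and the grip force at its end, in the units of the state.
- state(): the state, without advancing time (a new reading comes with each control period).
- capture(name): name is "side" or "top"; returns (picture, depth): 384x512x3 uint8, red, green, blue; 384x512 float32, m along the optical axis (not along the pixel's ray), 0 where there is no reading.
- camera_info(name): a dict with "fov_y" (degrees; the focal length in pixels is half the picture's height over the tangent of half this angle, whatever the lens; pixels are square), "cx", "cy" (the principal point, pixels), "rvec" (rotation vector, rad) and "tvec" (3), from world to camera coordinates, as OpenCV has them. Camera axes: x right, y down, z forward; pixel columns grow to the right and rows downward; lengths in m; the calibration is good to about 2 mm. A picture is of the moment at which its call begins. camera_info takes no time and is no camera call.
- job_done(): hands the job in; it is judged then, once.
Trained networks look in the newest picture that a camera, given by its name, has taken for a name from the list of things; names that differ only in an ending like _2 or _b are one class to them, and where a whole thing is asked for, a point or a joint stands for the part that bears it (a point fixed in the world has none). Each returns a list of dicts, best first, with "conf" (0 to 1); they miss things now and then, are a little off and sometimes report something else, mostly with a low value. They report only what shows in the picture. A call takes as long as a camera call. They do not tell look-alikes from the thing itself.
- look_for(query, camera): "bbox" ([left, top, width, height] in pixels, round what is visible of it).
- silhouettes(query, camera): "pixels" (384x512 bool, what is visible of it) and "bbox" ([left, top, width, height] in pixels, round what is visible of it).
The state is a dict: "clock": time; "qpos": joint angles; "joint_velocities": joint speeds; "joint_efforts": joint torques, N m; "eef_pos": TCP position; "eef_rot": TCP orientation; "wrist_force": force on the tool from outside, world axes, zero at the start; "moment": the same for the moment, N m; "opening": opening from 0.0 (shut) to 1.0 (fully open); "gripper_force": force on a finger pad.
Only numpy, scipy, OpenCV 4.12 (cv2) and the standard library are available. Lean on these libraries where they do the work, as an engineer would, in place of code of your own. Each camera call takes 0.05 s, during which the arm holds its last target. There are 200 camera calls.

TASK

Set out the four steel quick couplings on the rail in order of size, one on each black pad: the smallest next to the red plate, then each larger one further along, the largest at the far end. Stand each upright in the middle of its pad and let go of it. Do not knock any coupling over, and leave the pressure gauge where it lies.

Things in the scene. Friction and masses are not known exactly. Their poses are not given: they have to be found in the camera images.
- coupling26_mid (a point): the smallest of four loose steel hydraulic quick couplings standing upright on the bench: round ribbed steel sleeve 26 mm in diameter (the widest part, from 30% to 78% of the height), hex foot 22 mm across flats below it, brass nose with a dark bore on top, 40 mm tall overall. The point is its centre, half-way up (20 mm above its underside); z points up along its axis.
- coupling35_mid (a point): the second smallest of four loose steel hydraulic quick couplings standing upright on the bench: round ribbed steel sleeve 35 mm in diameter (the widest part, from 30% to 78% of the height), hex foot 29 mm across flats below it, brass nose with a dark bore on top, 52 mm tall overall. The point is its centre, half-way up (26 mm above its underside); z points up along its axis.
- coupling44_mid (a point): the second largest of four loose steel hydraulic quick couplings standing upright on the bench: round ribbed steel sleeve 44 mm in diameter (the widest part, from 30% to 78% of the height), hex foot 37 mm across flats below it, brass nose with a dark bore on top, 64 mm tall overall. The point is its centre, half-way up (32 mm above its underside); z points up along its axis.
- coupling54_mid (a point): the largest of four loose steel hydraulic quick couplings standing upright on the bench: round ribbed steel sleeve 54 mm in diameter (the widest part, from 30% to 78% of the height), hex foot 45 mm across flats below it, brass nose with a dark bore on top, 76 mm tall overall. The point is its centre, half-way up (38 mm above its underside); z points up along its axis.
- pad_a_top (a point): one of four alike black rubber pads, 66 mm in diameter with a thin white ring of 54 mm, fixed in a straight row, 90 mm apart, on an aluminium rail (75 mm wide, 440 mm long, 10 mm high); the letters say nothing of the order along the row. The point is the centre of its top face, 13 mm above the bench; z up.
- pad_b_top (a point): one of four alike black rubber pads, 66 mm in diameter with a thin white ring of 54 mm, fixed in a straight row, 90 mm apart, on an aluminium rail (75 mm wide, 440 mm long, 10 mm high); the letters say nothing of the order along the row. The point is the centre of its top face, 13 mm above the bench; z up.
- pad_c_top (a point): one of four alike black rubber pads, 66 mm in diameter with a thin white ring of 54 mm, fixed in a straight row, 90 mm apart, on an aluminium rail (75 mm wide, 440 mm long, 10 mm high); the letters say nothing of the order along the row. The point is the centre of its top face, 13 mm above the bench; z up.
- pad_d_top (a point): one of four alike black rubber pads, 66 mm in diameter with a thin white ring of 54 mm, fixed in a straight row, 90 mm apart, on an aluminium rail (75 mm wide, 440 mm long, 10 mm high); the letters say nothing of the order along the row. The point is the centre of its top face, 13 mm above the bench; z up.
- red_plate: flat red plate, 70 mm across the rail by 30 mm along it and 3 mm thick, fixed on the rail at one end of the row of pads (a grey plate of the same size marks the other end); its centre is 60 mm from that of the nearest pad. Origin at the centre of its underside, 10 mm above the bench; its y axis runs along the row (either way), its x axis across it.
- gauge_mid (a point): black pressure gauge lying on its back among the couplings, white dial up, 58 mm in diameter and 26 mm high; not part of the job. The point is its centre, 13 mm above the bench; z up.
There are look-alikes about, which are no part of the job. What is shaped like the part that bears coupling35_mid but blue or orange is not meant.

How it is judged:
At the end, for the whole second after the job is handed in: All four couplings stand upright (within 0.1 rad) and at rest on the pads, released, each centred within 12 mm of its pad's centre, in order of size from the smallest on the pad beside the red plate to the largest on the pad farthest from it ((horizontal distance between coupling26_mid and pad_a_top below 0.012 m or horizontal distance between coupling26_mid and pad_b_top below 0.012 m or horizontal distance between coupling26_mid and pad_c_top below 0.012 m or horizontal distance between coupling26_mid and pad_d_top below 0.012 m) and horizontal distance between coupling26_mid and red_plate between 0.03 and 0.09 m and height (world z) of coupling26_mid between 0.029 and 0.037 m and angle between each of coupling26_mid, coupling35_mid, coupling44_mid, coupling54_mid's own z axis and vertical below 0.1 rad and linear speed of each of coupling26, coupling35, coupling44, coupling54 below 0.02 m/s and (horizontal distance between coupling35_mid and pad_a_top below 0.012 m or horizontal distance between coupling35_mid and pad_b_top below 0.012 m or horizontal distance between coupling35_mid and pad_c_top below 0.012 m or horizontal distance between coupling35_mid and pad_d_top below 0.012 m) and horizontal distance between coupling35_mid and red_plate between 0.12 and 0.18 m and height (world z) of coupling35_mid between 0.035 and 0.043 m and (horizontal distance between coupling44_mid and pad_a_top below 0.012 m or horizontal distance between coupling44_mid and pad_b_top below 0.012 m or horizontal distance between coupling44_mid and pad_c_top below 0.012 m or horizontal distance between coupling44_mid and pad_d_top below 0.012 m) and horizontal distance between coupling44_mid and red_plate between 0.21 and 0.27 m and height (world z) of coupling44_mid between 0.041 and 0.049 m and (horizontal distance between coupling54_mid and pad_a_top below 0.012 m or horizontal distance between coupling54_mid and pad_b_top below 0.012 m or horizontal distance between coupling54_mid and pad_c_top below 0.012 m or horizontal distance between coupling54_mid and pad_d_top below 0.012 m) and horizontal distance between coupling54_mid and red_plate between 0.3 and 0.36 m and height (world z) of coupling54_mid between 0.047 and 0.055 m); the robot touches nothing.
It fails at once if a coupling is knocked over (angle between any of coupling26_mid, coupling35_mid, coupling44_mid, coupling54_mid's own z axis and vertical above 0.8 rad).
It fails at once if the pressure gauge is shifted by more than 30 mm (distance of gauge_mid from where it was at the start of the episode above 0.03 m).
It also fails if it takes over 112 s, if anything falls off the work surface, if the arm or the gripper's body presses on something with over 40 N, if the wrist force passes 120 N, or if a joint passes its speed limit or range.

## Working session

There is one attempt and no reset: what is moved stays moved. The work goes in short steps, Python scripts to look and compute and a tool call to move; the robot and the scene stay as the last step left them, time stands still between calls to the robot, and variables do not carry over. Pictures are saved under pics/ and viewed, at most 14 in all, crops included, and the job is handed in when it is done.

Besides the shell and the picture viewer there is one more tool, called after ">>>" by a JSON object that holds its "method" and its "body", one argument or row to a line. carry_out: Moves the arm, as the interface text tells. Its arguments: {"type":"object","properties":{"commands":{"type":"array"},"newtons":{"type":"number"}},"required":["commands"]}

```bash
mkdir -p pics; python3 - <<'E'
from workcell import *
import cv2,numpy as np
for n in("top","side"):
    p,d=capture(n); cv2.imwrite(f"pics/{n}0.png",p[:,:,::-1]); print(n,camera_info(n))
    np.savez(f"{n}0.npz",p=p,d=d)
    for q in ["coupling26_mid","coupling35_mid","coupling44_mid","coupling54_mid","pad_a_top","red_plate","gauge_mid"]:
        print(q,[(round(r["conf"],2),[round(float(v)) for v in r["bbox"]]) for r in look_for(q,n)])
s=state();print(s)
E
```

```text
top {'fov_y': 43.47973500992743, 'cx': 250.05602817019488, 'cy': 195.81283456877543, 'rvec': array([ 2.15449205, -2.13260855,  0.17094675]), 'tvec': array([0.0100697 , 0.54970397, 1.24026579])}
coupling26_mid [(0.45, [189, 238, 13, 13])]
coupling35_mid [(0.59, [110, 227, 14, 12]), (0.58, [138, 225, 16, 14]), (0.53, [167, 199, 11, 13])]
coupling44_mid [(0.76, [238, 212, 21, 22])]
coupling54_mid [(0.76, [309, 224, 20, 20])]
pad_a_top [(0.63, [216, 152, 23, 23])]
red_plate []
gauge_mid [(0.62, [349, 234, 25, 18])]
side {'fov_y': 47.21400749316847, 'cx': 252.67613448806736, 'cy': 188.60599573775806, 'rvec': array([ 0.31576795, -2.83577751,  1.11890236]), 'tvec': array([0.5326966 , 0.10324523, 0.96725159])}
coupling26_mid []
coupling35_mid [(0.95, [247, 340, 17, 23]), (0.67, [256, 292, 21, 30])]
coupling44_mid []
coupling54_mid []
pad_a_top [(0.86, [186, 200, 31, 25])]
red_plate [(0.71, [213, 138, 25, 8])]
gauge_mid [(0.66, [304, 118, 22, 18])]
{'clock': 0.8, 'qpos': array([ 9.48690283e-01,  1.80790677e-01,  1.60696821e+00,  4.16031995e-05,
        1.35381797e+00, -2.06317655e-01]), 'joint_velocities': array([ 0.00123322,  0.00200119,  0.00074676,  0.00064006, -0.00080285,
       -0.00010622]), 'joint_efforts': array([ 5.98575934e-04, -4.33765948e+01, -3.42172050e+01,  7.04338378e-02,
        3.05218622e-02, -4.99093076e-06]), 'eef_pos': array([0.23224739, 0.52603925, 0.26073509]), 'eef_rot': array([-6.48431800e-01, -3.07391393e+00, -4.84064543e-05]), 'wrist_force': array([ 0.61643485, -0.38327885, -0.03149097]), 'moment': array([-0.03243655,  0.00537352, -0.01568185]), 'gripper_force': 0.0, 'opening': 1.0012107783898798}
```

```bash
python3 - <<'E'
import cv2
t=cv2.imread("pics/top0.png");s=cv2.imread("pics/side0.png")
cv2.imwrite("pics/top0c.png",cv2.resize(t[120:290,90:400],(775,425),interpolation=2))
cv2.imwrite("pics/side0b.png",cv2.resize(s,(768,576),interpolation=2))
E
```

```text
(no output)
```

View pics/top0c.png

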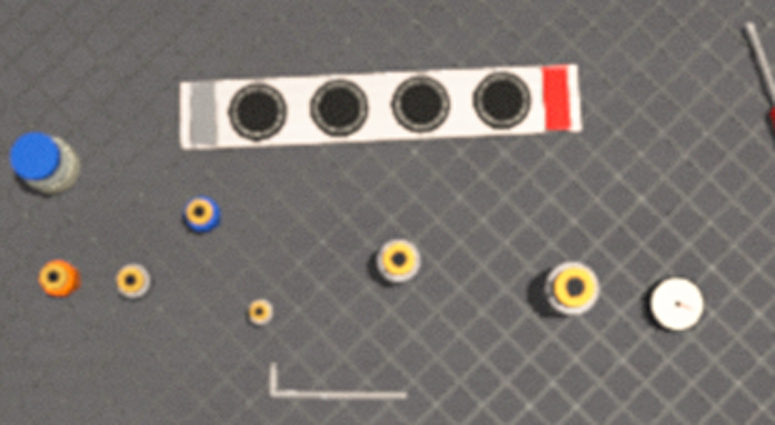

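View pics/side0b.png

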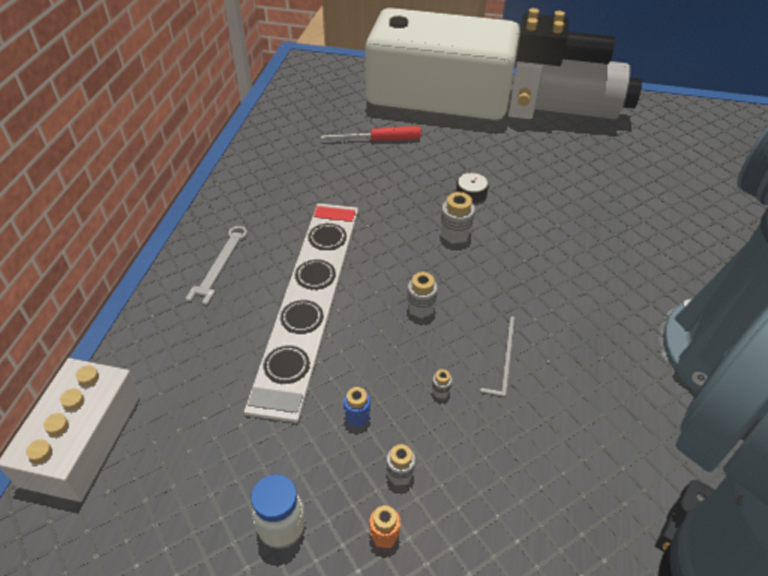

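The top crop (scale 2.5, offset 90,120) shows the red plate at the right end of the rail and the grey one at the left. Full-image pixels: steel couplings 26 at (194,245), 35 at (143,232), 44 at (250,224) and 54 at (319,235); gauge at (361,241). The blue one (170,206) and the orange one (113,231) are the look-alikes. The side view agrees with this.

```bash
cat > h.py <<'E'
import numpy as np,cv2
from workcell import *
from scipy.optimize import least_squares
def cam(n):
    c=camera_info(n);f=192/np.tan(np.radians(c["fov_y"]/2))
    return f,c["cx"],c["cy"],cv2.Rodrigues(c["rvec"])[0],c["tvec"]
def cloud(n,d):
    f,cx,cy,R,t=cam(n);v,u=np.mgrid[:384,:512]
    P=np.stack([(u-cx)/f*d,(v-cy)/f*d,d],-1)
    return (P-t)@R   # world
def ray(n,u,v,z):
    f,cx,cy,R,t=cam(n);o=-R.T@t;r=R.T@np.array([(u-cx)/f,(v-cy)/f,1]);return o+r*(z-o[2])/r[2]
def proj(n,p):
    f,cx,cy,R,t=cam(n);q=R@np.asarray(p)+t;return q[0]/q[2]*f+cx,q[1]/q[2]*f+cy
def circ(x,y,r):
    return least_squares(lambda c:np.hypot(x-c[0],y-c[1])-r,[x.mean(),y.mean()],loss="soft_l1",f_scale=.001).x
E
python3 - <<'E'
from h import *
D={n:np.load(n+"0.npz") for n in("top","side")}
C={n:cloud(n,D[n]["d"]) for n in D}
guess={"26":(194,245,.04),"35":(143,232,.052),"44":(249.6,224,.064),"54":(319,235,.076),"g":(361,241,.026)}
for k,(u,v,h) in guess.items():
    g=ray("top",u,v,h);print(k,"raytop",g.round(4),"side px",np.round(proj("side",g),1))
    for n in C:
        P=C[n];m=(np.hypot(P[...,0]-g[0],P[...,1]-g[1])<.04)&(D[n]["d"]>0)
        z=P[...,2][m];Q=P[m]; b=np.median(z[z<.012])if (z<.012).any() else 0
        print("  ",n,"bench",b.round(4),"zmax",np.percentile(z,[97,99.5]).round(4),end=" ")
        t=Q[z>h*.88];print("topmean",t.mean(0).round(4),len(t),end=" ")
        if k!="g":
            r=int(k)/2000; s=Q[(z>h*.36)&(z<h*.74)]
            print("circ",circ(s[:,0],s[:,1],r).round(4),len(s))
        else: print()
for n in C:
    P=C[n];p=D[n]["p"].astype(int)
    dark=(p.max(-1)<75)
    for i,(u,v) in enumerate([(193,164.5),(226,162.5),(258.5,161.5),(290.5,160)]):
        g=ray("top",u,v,.013);m=(np.hypot(P[...,0]-g[0],P[...,1]-g[1])<.045)&(D[n]["d"]>0)
        z=P[...,2][m];m2=m&(np.hypot(P[...,0]-g[0],P[...,1]-g[1])<.037)&(p.max(-1)<90)
        vv,uu=np.nonzero(m2);c=ray(n,uu.mean(),vv.mean(),.013)
        print(n,i,g.round(4),"z",np.median(P[...,2][m2]).round(4),"cent",c.round(4),len(uu))
    red=(p[...,0]>150)&(p[...,1]<80)&(p[...,2]<80)&(abs(P[...,2]-.013)<.008)
    vv,uu=np.nonzero(red);print(n,"red",ray(n,uu.mean(),vv.mean(),.013).round(4),len(uu))
E
```

```text
26 raytop [0.4177 0.1616 0.04  ] side px [297.  249.4]
   top bench 0.001 zmax [0.0411 0.0444] topmean [0.4208 0.1615 0.0413] 41 circ [0.421  0.1623] 15
   side bench 0.0001 zmax [0.0402 0.0415] topmean [0.4221 0.1647 0.0398] 70 circ [0.4223 0.1628] 61
35 raytop [0.4495 0.2942 0.052 ] side px [269.2 301. ]
   top bench 0.0011 zmax [0.0543 0.0562] topmean [0.4511 0.2953 0.0521] 88 circ [0.4505 0.2967] 25
   side bench -0.0 zmax [0.0528 0.0543] topmean [0.4529 0.2986 0.0516] 171 circ [0.4533 0.2969] 109
44 raytop [0.4722 0.0162 0.064 ] side px [283.5 186.1]
   top bench 0.0009 zmax [0.067  0.0692] topmean [0.4746 0.0162 0.0648] 127 circ [0.475  0.0161] 22
   side bench 0.0002 zmax [0.0647 0.066 ] topmean [0.4762 0.0201 0.063 ] 153 circ [0.4766 0.0167] 139
54 raytop [ 0.4446 -0.1619  0.076 ] side px [307.2 133.4]
   top bench 0.0005 zmax [0.0796 0.0815] topmean [ 0.4465 -0.1636  0.0763] 202 circ [ 0.4473 -0.1647] 34
   side bench 0.0005 zmax [0.0771 0.0778] topmean [ 0.4484 -0.1593  0.0748] 180 circ [ 0.4486 -0.1642] 185
g raytop [ 0.4335 -0.281   0.026 ] side px [315.4 120.8]
   top bench 0.0009 zmax [0.0307 0.032 ] topmean [ 0.4335 -0.2801  0.027 ] 347 
   side bench 0.0007 zmax [0.0285 0.0293] topmean [ 0.4349 -0.2773  0.026 ] 236 
top 0 [0.6397 0.1734 0.013 ] z 0.0134 cent [0.6397 0.1747 0.013 ] 217
top 1 [0.6463 0.0827 0.013 ] z 0.0138 cent [0.6451 0.0848 0.013 ] 218
top 2 [ 0.6501 -0.0068  0.013 ] z 0.0135 cent [ 0.651 -0.005  0.013] 213
top 3 [ 0.6553 -0.095   0.013 ] z 0.0135 cent [ 0.6559 -0.0941  0.013 ] 220
top red [ 0.6405 -0.2319  0.013 ] 265
side 0 [0.6397 0.1734 0.013 ] z 0.0134 cent [0.642  0.1767 0.013 ] 401
side 1 [0.6463 0.0827 0.013 ] z 0.0134 cent [0.647  0.0866 0.013 ] 320
side 2 [ 0.6501 -0.0068  0.013 ] z 0.0134 cent [ 0.652  -0.0026  0.013 ] 269
side 3 [ 0.6553 -0.095   0.013 ] z 0.0138 cent [ 0.6575 -0.0921  0.013 ] 220
side red [ 0.6427 -0.2322  0.013 ] 85
```

Positions found, and the heights agree with the text. I'll turn the tool so the fingers close across the row, then go above the smallest coupling.

>>> {"method": "carry_out", "body": {
  "commands": [
    [[0,0,0],[0,0,7],1],
    [[0,0,0],[0,0,7],1],
    [[0,0,0],[0,0,7],1],
    [[0,0,0],[0,0,7],1],
    [[0,0,0],[0,0,7],1],
    [[0,0,0],[0,0,7],1],
    [[0,0,0],[0,0,7],1],
    [[0,0,0],[0,0,7],1]
  ],
  "newtons": 20
}}

```text
clock: 1.47
eef_pos: [0.2322, 0.526, 0.2607]
eef_rot: [2.023, 2.404, -0.0]
wrist_force: [0.3, -0.2, -0.4]
opening: 1.0
gripper_force: 0.0
```

>>> {"method": "carry_out", "body": {
  "commands": [
    [[0,0,0],[0,0,6.9],0.2],
    [[-0.035,0.015,0],[0,0,0],0.2],
    [[-0.035,0.015,0],[0,0,0],0.2],
    [[-0.035,0.015,0],[0,0,0],0.2],
    [[-0.035,0.015,0],[0,0,0],0.2],
    [[-0.035,0.015,0],[0,0,0],0.2],
    [[-0.035,0.015,0],[0,0,0],0.2],
    [[-0.035,0.015,0],[0,0,0],0.2]
  ]
}}

```text
clock: 2.13
eef_pos: [0.3515, 0.2859, 0.261]
eef_rot: [2.156, 2.284, 0.001]
wrist_force: [1.3, 0.2, -0.1]
opening: 0.596
gripper_force: 0.0
```

>>> {"method": "carry_out", "body": {
  "commands": [
    [[-0.032,0.016,0],[0,0,0],0.2],
    [[-0.032,0.016,0.01],[0,0,0],0.2],
    [[-0.032,0.016,0.02],[0,0,0],0.2],
    [[-0.031,0.015,0.02],[0,0,0],0.2],
    [[0,0,0.03],[0,0,0],0.2],
    [[0,0,0.03],[0,0,0],0.2],
    [[0,0,0.03],[0,0,0],0.2],
    [[0,0,0],[0,0,0],0.2]
  ]
}}

```text
clock: 2.8
eef_pos: [0.4173, 0.1633, 0.1157]
eef_rot: [-2.154, -2.278, 0.012]
wrist_force: [-2.2, -1.1, -0.0]
opening: 0.599
gripper_force: 0.0
```

```bash
python3 - <<'E'
from h import *
p,d=capture("side");cv2.imwrite("pics/s1.png",cv2.resize(p[180:310,220:400,::-1],None,fx=4,fy=4,interpolation=2))
print(state()["eef_pos"])
E
```

```text
[0.41886579 0.1637524  0.11842171]
```

View pics/s1.png

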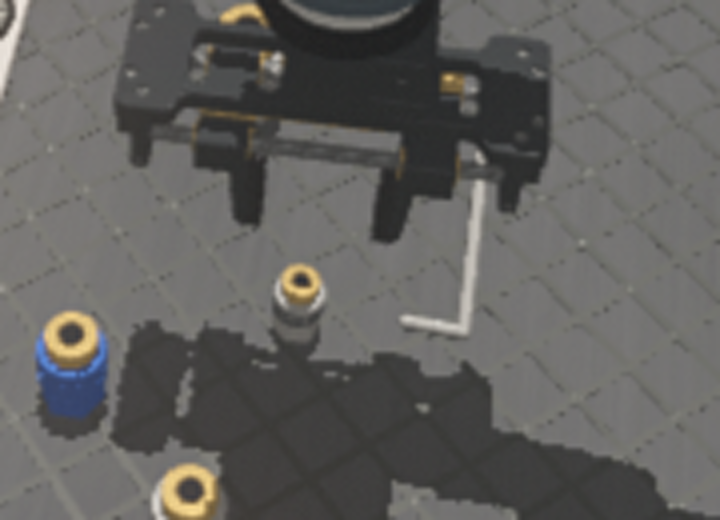

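The side crop shows the open fingers straddling coupling 26 (crop (300,300)), clear of the hex key. Next I go down, close and lift.

>>> {"method": "carry_out", "body": {
  "commands": [
    [[0,0,0.025],[0,0,0],0.2],
    [[0,0,0.025],[0,0,0],0.2],
    [[0,0,0.02],[0,0,0],0.2],
    [[0,0,0.015],[0,0,0],0.2],
    [[0,0,0.006],[0,0,0],0.2],
    [[0,0,0],[0,0,0],0.2],
    [[0,0,0],[0,0,0],0.2],
    [[0,0,0],[0,0,0],0.2]
  ]
}}

```text
clock: 3.52
eef_pos: [0.4227, 0.1645, 0.0314]
eef_rot: [2.155, 2.283, 0.004]
wrist_force: [0.4, -0.2, -0.7]
opening: 0.599
gripper_force: 0.0
```

>>> {"method": "carry_out", "body": {
  "commands": [
    [[-0.002,0,0.004],[0,0,0],0.2],
    [[0,0,0],[0,0,0],0.2],
    [[0,0,0],[0,0,0],-1],
    [[0,0,0],[0,0,0],-1],
    [[0,0,0],[0,0,0],-1],
    [[0,0,0],[0,0,0],-1],
    [[0,0,0],[0,0,0],-1],
    [[0,0,0],[0,0,0],-1]
  ]
}}

```text
clock: 4.18
eef_pos: [0.4214, 0.1622, 0.0258]
eef_rot: [2.157, 2.284, -0.0]
wrist_force: [-1.9, -0.9, 1.1]
opening: 0.284
gripper_force: 20.0
```

>>> {"method": "carry_out", "body": {
  "commands": [
    [[0,0,-0.02],[0,0,0],-1],
    [[0,0,-0.03],[0,0,0],-1],
    [[0,0,-0.035],[0,0,0],-1],
    [[0,0,-0.035],[0,0,0],-1],
    [[-0.01,0.01,-0.03],[0,0,0],-1],
    [[-0.02,0.02,0],[0,0,0],-1],
    [[-0.024,0.02,0],[0,0,0],-1],
    [[-0.025,0.02,0],[0,0,0],-1]
  ]
}}

```text
clock: 4.85
eef_pos: [0.4967, 0.0869, 0.1766]
eef_rot: [2.154, 2.285, 0.002]
wrist_force: [0.8, 0.1, -0.9]
opening: 0.284
gripper_force: 20.0
```

>>> {"method": "carry_out", "body": {
  "commands": [
    [[-0.03,0.025,0],[0,0,0],-1],
    [[-0.03,0.025,0],[0,0,0],-1],
    [[-0.03,0.025,0],[0,0,0],-1],
    [[-0.03,0.025,0],[0,0,0],-1],
    [[-0.03,0.025,0],[0,0,0],-1],
    [[-0.025,0.015,0],[0,0,0],-1],
    [[-0.015,0.01,0],[0,0,0],-1],
    [[0,0,0],[0,0,0],-1]
  ]
}}

```text
clock: 5.52
eef_pos: [0.6578, -0.0974, 0.175]
eef_rot: [2.16, 2.28, -0.001]
wrist_force: [0.4, -0.0, -0.0]
opening: 0.28
gripper_force: 20.0
```

>>> {"method": "carry_out", "body": {
  "commands": [
    [[0.004,-0.001,0.02],[0,0,0],-1],
    [[0,0,0.03],[0,0,0],-1],
    [[0,0,0.03],[0,0,0],-1],
    [[0,0,0.025],[0,0,0],-1],
    [[0,0,0.015],[0,0,0],-1],
    [[0,0,0.007],[0,0,0],-1],
    [[0,0,0],[0,0,0],-1],
    [[0,0,0],[0,0,0],-1]
  ]
}}

```text
clock: 6.18
eef_pos: [0.6557, -0.0897, 0.0496]
eef_rot: [2.156, 2.284, 0.001]
wrist_force: [0.1, -0.2, -0.3]
opening: 0.281
gripper_force: 20.0
```

```bash
python3 - <<'E'
from h import *
p,d=capture("side");cv2.imwrite("pics/s2.png",cv2.resize(p[100:220,150:300,::-1],None,fx=5,fy=5,interpolation=2))
print(state()["eef_pos"],state()["eef_rot"],[proj("side",[.6567,-.0935,.013])])
E
```

```text
[ 0.65627282 -0.08994113  0.05045033] [2.15514338e+00 2.28264519e+00 1.74585558e-03] [(np.float64(218.1609962006328), np.float64(157.54745281984017))]
```

View pics/s2.png

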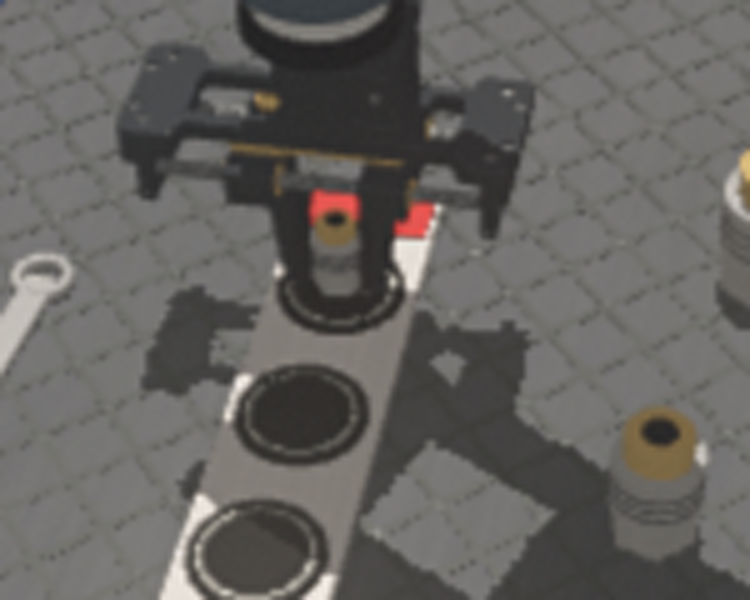

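The crop shows coupling 26 hanging just above the pad next to the red plate (crop (335,270)), about centred.

>>> {"method": "carry_out", "body": {
  "commands": [
    [[-0.003,0,0.005],[0,0,0],-1],
    [[0,0,0.005],[0,0,0],-1],
    [[0,0,0],[0,0,0],-1],
    [[0,0,0],[0,0,0],-1],
    [[0,0,0],[0,0,0],-1],
    [[0,0,0],[0,0,0],-1],
    [[0,0,0],[0,0,0],-1],
    [[0,0,0],[0,0,0],-1]
  ]
}}

```text
clock: 6.9
eef_pos: [0.6553, -0.0928, 0.0388]
eef_rot: [2.157, 2.284, -0.0]
wrist_force: [-0.2, -0.2, -1.5]
opening: 0.284
gripper_force: 20.0
```

>>> {"method": "carry_out", "body": {
  "commands": [
    [[0,0,0],[0,0,0],0.2],
    [[0,0,0],[0,0,0],0.2],
    [[0,0,0],[0,0,0],0.2],
    [[0,0,0],[0,0,0],0.2],
    [[0,0,-0.02],[0,0,0],0.2],
    [[0,0,-0.03],[0,0,0],0.2],
    [[0,0,-0.035],[0,0,0],0.2],
    [[0,0,-0.035],[0,0,0],0.3]
  ]
}}

```text
clock: 7.57
eef_pos: [0.6546, -0.0926, 0.1593]
eef_rot: [-2.156, -2.283, 0.001]
wrist_force: [0.4, -1.6, 0.3]
opening: 0.645
gripper_force: 0.0
```

>>> {"method": "carry_out", "body": {
  "commands": [
    [[0.02,-0.01,-0.02],[0,0,0],0.4],
    [[0.035,-0.016,0],[0,0,0],0.4],
    [[0.035,-0.016,0],[0,0,0],0.4],
    [[0.035,-0.016,0],[0,0,0],0.4],
    [[0.035,-0.016,0],[0,0,0],0.4],
    [[0.035,-0.016,0],[0,0,0],0.4],
    [[0.035,-0.016,0],[0,0,0],0.4],
    [[0.035,-0.016,0],[0,0,0],0.4]
  ]
}}

```text
clock: 8.23
eef_pos: [0.5173, 0.1662, 0.179]
eef_rot: [2.157, 2.284, 0.001]
wrist_force: [-0.5, 0.6, 0.7]
opening: 0.698
gripper_force: 0.0
```

>>> {"method": "carry_out", "body": {
  "commands": [
    [[0.035,-0.016,0],[0,0,0],0.4],
    [[0.035,-0.016,0],[0,0,0],0.4],
    [[0.035,-0.016,0],[0,0,0],0.4],
    [[0.02,-0.008,0.01],[0,0,0],0.4],
    [[0.011,-0.002,0.02],[0,0,0],0.4],
    [[0,0,0.02],[0,0,0],0.4],
    [[0,0,0],[0,0,0],0.4],
    [[0,0,0],[0,0,0],0.4]
  ]
}}

```text
clock: 8.9
eef_pos: [0.4518, 0.2971, 0.128]
eef_rot: [-2.156, -2.284, 0.004]
wrist_force: [0.9, 0.2, -0.3]
opening: 0.7
gripper_force: 0.0
```

```bash
python3 - <<'E'
from h import *
s=state();print(s["eef_pos"],s["eef_rot"])
C=[];
for n in("top","side"):
    p,d=capture(n);P=cloud(n,d);cv2.imwrite(f"pics/{n}3.png",p[:,:,::-1])
    for k,g,h in [("26",(.6553,-.0928),.04),("35",(.452,.2968),.052)]:
        z0=.013 if k=="26" else 0
        m=(np.hypot(P[...,0]-g[0],P[...,1]-g[1])<.04)&(d>0)&(P[...,2]>z0+h*.36)&(P[...,2]<z0+h*.74)
        print(n,k,circ(P[m][:,0],P[m][:,1],int(k)/2000).round(4),m.sum())
E
```

```text
[0.45179286 0.2970508  0.12803117] [-2.15574489 -2.28379677  0.00372611]
top 26 [ 0.6556 -0.0928] 18
top 35 [0.4513 0.2965] 26
side 26 [ 0.6566 -0.092 ] 44
side 35 [0.4533 0.2969] 103
```

26 stands centred on its pad. Now 35.

>>> {"method": "carry_out", "body": {
  "commands": [
    [[0,0,0.02],[0,0,0],0.4],
    [[0,0,0.025],[0,0,0],0.4],
    [[0,0,0.025],[0,0,0],0.4],
    [[0,0,0.016],[0,0,0],0.4],
    [[0,0,0.01],[0,0,0],0.4],
    [[0,0,0],[0,0,0],0.4],
    [[0,0,0],[0,0,0],0.4],
    [[0,0,0],[0,0,0],0.4]
  ]
}}

```text
clock: 9.67
eef_pos: [0.4541, 0.2975, 0.0343]
eef_rot: [2.157, 2.283, 0.004]
wrist_force: [-0.7, -0.7, -0.6]
opening: 0.704
gripper_force: 0.0
```

>>> {"method": "carry_out", "body": {
  "commands": [
    [[0,0,0],[0,0,0],-1],
    [[0,0,0],[0,0,0],-1],
    [[0,0,0],[0,0,0],-1],
    [[0,0,0],[0,0,0],-1],
    [[0,0,0],[0,0,0],-1],
    [[0,0,0],[0,0,0],-1],
    [[0,0,0],[0,0,0],-1],
    [[0,0,0],[0,0,0],-1]
  ],
  "newtons": 25
}}

```text
clock: 10.33
eef_pos: [0.4527, 0.2974, 0.0331]
eef_rot: [-2.157, -2.284, -0.0]
wrist_force: [-2.2, -0.8, 6.0]
opening: 0.389
gripper_force: 25.0
```

>>> {"method": "carry_out", "body": {
  "commands": [
    [[0,0,-0.02],[0,0,0],-1],
    [[0,0,-0.03],[0,0,0],-1],
    [[0,0,-0.035],[0,0,0],-1],
    [[0,0,-0.035],[0,0,0],-1],
    [[-0.01,0.006,-0.03],[0,0,0],-1],
    [[-0.02,0.012,0],[0,0,0],-1],
    [[-0.03,0.017,0],[0,0,0],-1],
    [[-0.03,0.017,0],[0,0,0],-1]
  ]
}}

```text
clock: 11.0
eef_pos: [0.5099, 0.21, 0.1831]
eef_rot: [2.154, 2.286, 0.001]
wrist_force: [-0.4, -0.4, -2.9]
opening: 0.387
gripper_force: 25.0
```

>>> {"method": "carry_out", "body": {
  "commands": [
    [[-0.032,0.018,0],[0,0,0],-1],
    [[-0.032,0.018,0],[0,0,0],-1],
    [[-0.032,0.018,0],[0,0,0],-1],
    [[-0.032,0.018,0],[0,0,0],-1],
    [[-0.032,0.018,0],[0,0,0],-1],
    [[-0.03,0.018,0],[0,0,0],-1],
    [[-0.02,0.014,0],[0,0,0],-1],
    [[-0.012,0.007,0],[0,0,0],-1]
  ]
}}

```text
clock: 11.67
eef_pos: [0.6523, -0.0069, 0.1818]
eef_rot: [2.16, 2.281, -0.001]
wrist_force: [-0.7, 0.6, -1.8]
opening: 0.387
gripper_force: 25.0
```

>>> {"method": "carry_out", "body": {
  "commands": [
    [[0,0,0.02],[0,0,0],-1],
    [[0,0,0.03],[0,0,0],-1],
    [[0,0,0.03],[0,0,0],-1],
    [[0,0,0.025],[0,0,0],-1],
    [[0,0,0.015],[0,0,0],-1],
    [[0,0,0.005],[0,0,0],-1],
    [[0,0,0],[0,0,0],-1],
    [[0,0,0],[0,0,0],-1]
  ]
}}

```text
clock: 12.33
eef_pos: [0.6519, -0.0037, 0.0588]
eef_rot: [2.156, 2.284, 0.001]
wrist_force: [0.2, 0.7, -1.7]
opening: 0.387
gripper_force: 25.0
```

>>> {"method": "carry_out", "body": {
  "commands": [
    [[0,0,0.006],[0,0,0],-1],
    [[0,0,0.006],[0,0,0],-1],
    [[0,0,0],[0,0,0],-1],
    [[0,0,0],[0,0,0],-1],
    [[0,0,0],[0,0,0],-1],
    [[0,0,0],[0,0,0],-1],
    [[0,0,0],[0,0,0],-1],
    [[0,0,0],[0,0,0],-1]
  ]
}}

```text
clock: 13.0
eef_pos: [0.6516, -0.004, 0.0462]
eef_rot: [2.157, 2.283, 0.001]
wrist_force: [1.0, -0.9, 1.8]
opening: 0.388
gripper_force: 25.0
```

>>> {"method": "carry_out", "body": {
  "commands": [
    [[0,0,0],[0,0,0],0.4],
    [[0,0,0],[0,0,0],0.4],
    [[0,0,0],[0,0,0],0.4],
    [[0,0,0],[0,0,0],0.4],
    [[0,0,-0.02],[0,0,0],0.4],
    [[0,0,-0.035],[0,0,0],0.4],
    [[0,0,-0.035],[0,0,0],0.4],
    [[0,0,-0.035],[0,0,0],0.5]
  ]
}}

```text
clock: 13.67
eef_pos: [0.6506, -0.0038, 0.1715]
eef_rot: [-2.156, -2.283, 0.001]
wrist_force: [-0.3, -0.8, 0.8]
opening: 0.745
gripper_force: 0.0
```

>>> {"method": "carry_out", "body": {
  "commands": [
    [[0.004,-0.025,0],[0,0,0],0.65],
    [[0.006,-0.035,0],[0,0,0],0.65],
    [[0.006,-0.035,0],[0,0,0],0.65],
    [[0.006,-0.035,0],[0,0,0],0.65],
    [[0.006,-0.03,0.01],[0,0,0],0.65],
    [[0.003,-0.014,0.02],[0,0,0],0.65],
    [[0,0,0.015],[0,0,0],0.65],
    [[0,0,0],[0,0,0],0.65]
  ]
}}

```text
clock: 14.33
eef_pos: [0.4729, 0.0177, 0.1234]
eef_rot: [-2.154, -2.281, 0.004]
wrist_force: [0.2, -0.7, 0.4]
opening: 0.823
gripper_force: 0.0
```

```bash
python3 - <<'E'
from h import *
for n in("top","side"):
    p,d=capture(n);P=cloud(n,d);cv2.imwrite(f"pics/{n}4.png",p[:,:,::-1])
    for k,g,h,z0 in [("35",(.6516,-.004),.052,.013),("44",(.4758,.0165),.064,0),("54",(.448,-.1645),.076,0)]:
        m=(np.hypot(P[...,0]-g[0],P[...,1]-g[1])<.04)&(d>0)&(P[...,2]>z0+h*.36)&(P[...,2]<z0+h*.74)
        print(n,k,circ(P[m][:,0],P[m][:,1],int(k)/2000).round(4),m.sum())
s=state();print(s["eef_pos"],s["eef_rot"])
E
```

```text
top 35 [ 0.6518 -0.0045] 31h.py:16: RuntimeWarning: Mean of empty slice.
  return least_squares(lambda c:np.hypot(x-c[0],y-c[1])-r,[x.mean(),y.mean()],loss="soft_l1",f_scale=.001).x
  ret = ret.dtype.type(ret / rcount)
Traceback (most recent call last):
  File "h.py", line 16, in circ
    return least_squares(lambda c:np.hypot(x-c[0],y-c[1])-r,[x.mean(),y.mean()],loss="soft_l1",f_scale=.001).x
           ~~~~~~~~~~~~~^^^^^^^^^^^^^^^^^^^^^^^^^^^^^^^^^^^^^^^^^^^^^^^^^^^^^^^^^^^^^^^^^^^^^^^^^^^^^^^^^^^^
ValueError: Initial guess is outside of provided bounds
```

>>> {"method": "carry_out", "body": {
  "commands": [
    [[0,0.001,0.02],[0,0,0],0.65],
    [[0,0,0.025],[0,0,0],0.65],
    [[0,0,0.02],[0,0,0],0.65],
    [[0,0,0.012],[0,0,0],0.65],
    [[0,0,0.008],[0,0,0],0.65],
    [[0,0,0],[0,0,0],0.65],
    [[0,0,0],[0,0,0],0.65],
    [[0,0,0],[0,0,0],0.65]
  ]
}}

```text
clock: 15.05
eef_pos: [0.478, 0.0169, 0.0419]
eef_rot: [2.156, 2.283, 0.002]
wrist_force: [-0.7, -0.3, 0.2]
opening: 0.827
gripper_force: 0.0
```

>>> {"method": "carry_out", "body": {
  "commands": [
    [[0,0,0],[0,0,0],-1],
    [[0,0,0],[0,0,0],-1],
    [[0,0,0],[0,0,0],-1],
    [[0,0,0],[0,0,0],-1],
    [[0,0,0],[0,0,0],-1],
    [[0,0,0],[0,0,0],-1],
    [[0,0,0],[0,0,0],-1],
    [[0,0,0],[0,0,0],-1]
  ],
  "newtons": 35
}}

```text
clock: 15.72
eef_pos: [0.4763, 0.0172, 0.0409]
eef_rot: [-2.156, -2.284, 0.001]
wrist_force: [-4.2, -0.0, 5.9]
opening: 0.489
gripper_force: 35.0
```

>>> {"method": "carry_out", "body": {
  "commands": [
    [[0,0,-0.02],[0,0,0],-1],
    [[0,0,-0.03],[0,0,0],-1],
    [[0,0,-0.035],[0,0,0],-1],
    [[0,0,-0.035],[0,0,0],-1],
    [[0.003,0.01,-0.03],[0,0,0],-1],
    [[0.007,0.02,0],[0,0,0],-1],
    [[0.01,0.03,0],[0,0,0],-1],
    [[0.01,0.03,0],[0,0,0],-1]
  ]
}}

```text
clock: 16.38
eef_pos: [0.5655, 0.0526, 0.191]
eef_rot: [2.158, 2.283, 0.001]
wrist_force: [1.1, -0.5, -3.1]
opening: 0.492
gripper_force: 35.0
```

>>> {"method": "carry_out", "body": {
  "commands": [
    [[0.01,0.03,0],[0,0,0],-1],
    [[0.01,0.03,0],[0,0,0],-1],
    [[0.0085,0.0234,0],[0,0,0],-1],
    [[0,0,0.02],[0,0,0],-1],
    [[0,0,0.03],[0,0,0],-1],
    [[0,0,0.03],[0,0,0],-1],
    [[0,0,0.025],[0,0,0],-1],
    [[0,0,0.01],[0,0,0],-1]
  ]
}}

```text
clock: 17.05
eef_pos: [0.6427, 0.0857, 0.0699]
eef_rot: [-2.152, -2.279, 0.009]
wrist_force: [-1.5, -0.1, -4.5]
opening: 0.491
gripper_force: 35.0
```

>>> {"method": "carry_out", "body": {
  "commands": [
    [[0,0,0.01],[0,0,0],-1],
    [[0,0,0],[0,0,0],-1],
    [[0,0,0],[0,0,0],-1],
    [[0,0,0],[0,0,0],-1],
    [[0,0,0],[0,0,0],-1],
    [[0,0,0],[0,0,0],-1],
    [[0,0,0],[0,0,0],-1],
    [[0,0,0],[0,0,0],-1]
  ]
}}

```text
clock: 17.72
eef_pos: [0.6468, 0.0855, 0.0664]
eef_rot: [2.156, 2.284, 0.001]
wrist_force: [0.2, 0.3, -4.1]
opening: 0.486
gripper_force: 35.0
```

>>> {"method": "carry_out", "body": {
  "commands": [
    [[0,0,0.006],[0,0,0],-1],
    [[0,0,0.0065],[0,0,0],-1],
    [[0,0,0],[0,0,0],-1],
    [[0,0,0],[0,0,0],-1],
    [[0,0,0],[0,0,0],-1],
    [[0,0,0],[0,0,0],-1],
    [[0,0,0],[0,0,0],-1],
    [[0,0,0],[0,0,0],-1]
  ]
}}

```text
clock: 18.38
eef_pos: [0.6466, 0.0854, 0.0532]
eef_rot: [2.157, 2.284, 0.0]
wrist_force: [2.6, -0.4, -1.4]
opening: 0.493
gripper_force: 35.0
```

>>> {"method": "carry_out", "body": {
  "commands": [
    [[0,0,0],[0,0,0],0.65],
    [[0,0,0],[0,0,0],0.65],
    [[0,0,0],[0,0,0],0.65],
    [[0,0,0],[0,0,0],0.65],
    [[0,0,-0.02],[0,0,0],0.65],
    [[0,0,-0.035],[0,0,0],0.65],
    [[0,0,-0.035],[0,0,0],0.65],
    [[0,0,-0.035],[0,0,0],0.8]
  ]
}}

```text
clock: 19.05
eef_pos: [0.6459, 0.0855, 0.1792]
eef_rot: [-2.156, -2.283, 0.002]
wrist_force: [1.2, -0.2, 0.1]
opening: 0.879
gripper_force: 0.0
```

>>> {"method": "carry_out", "body": {
  "commands": [
    [[-0.01,-0.01,-0.015],[0,0,0],1],
    [[-0.02,-0.02,0],[0,0,0],1],
    [[-0.026,-0.024,0],[0,0,0],1],
    [[-0.027,-0.025,0],[0,0,0],1],
    [[-0.027,-0.025,0],[0,0,0],1],
    [[-0.027,-0.025,0],[0,0,0],1],
    [[-0.027,-0.025,0],[0,0,0],1],
    [[-0.027,-0.025,0],[0,0,0],1]
  ]
}}

```text
clock: 19.72
eef_pos: [0.4773, -0.1163, 0.1934]
eef_rot: [2.156, 2.284, 0.0]
wrist_force: [-0.1, -1.0, 0.4]
opening: 0.998
gripper_force: 0.0
```

>>> {"method": "carry_out", "body": {
  "commands": [
    [[-0.027,-0.02,0],[0,0,0],1],
    [[-0.015,-0.01,0],[0,0,0],1],
    [[-0.005,-0.004,0.01],[0,0,0],1],
    [[0,0,0.02],[0,0,0],1],
    [[0,0,0.015],[0,0,0],1],
    [[0,0,0],[0,0,0],1],
    [[0,0,0],[0,0,0],1],
    [[0,0,0],[0,0,0],1]
  ]
}}

```text
clock: 20.38
eef_pos: [0.448, -0.164, 0.1486]
eef_rot: [2.156, 2.285, 0.0]
wrist_force: [0.4, 0.5, -0.6]
opening: 0.998
gripper_force: 0.0
```

```bash
python3 - <<'E'
from h import *
s=state();print(s["eef_pos"],s["eef_rot"])
for n in("top","side"):
    p,d=capture(n);P=cloud(n,d);cv2.imwrite(f"pics/{n}5.png",p[:,:,::-1])
    for k,g,h,z0 in [("44",(.6465,.0855),.064,.013),("54",(.448,-.1645),.076,0)]:
        m=(np.hypot(P[...,0]-g[0],P[...,1]-g[1])<.04)&(d>0)&(P[...,2]>z0+h*.36)&(P[...,2]<z0+h*.74)
        if m.sum()>5: print(n,k,circ(P[m][:,0],P[m][:,1],int(k)/2000).round(4),m.sum())
E
```

```text
[ 0.44797823 -0.16395236  0.14857185] [2.15594438e+00 2.28470665e+00 2.68001495e-04]
top 44 [0.6467 0.0846] 39
top 54 [ 0.4476 -0.1645] 14
side 44 [0.6479 0.0851] 147
side 54 [ 0.4486 -0.1639] 181
```

>>> {"method": "carry_out", "body": {
  "commands": [
    [[0,0,0.02],[0,0,0],1],
    [[0,0,0.03],[0,0,0],1],
    [[0,0,0.025],[0,0,0],1],
    [[0,0,0.015],[0,0,0],1],
    [[0,0,0.011],[0,0,0],1],
    [[0,0,0],[0,0,0],1],
    [[0,0,0],[0,0,0],1],
    [[0,0,0],[0,0,0],1]
  ]
}}

```text
clock: 21.15
eef_pos: [0.4485, -0.1649, 0.0484]
eef_rot: [2.155, 2.283, 0.001]
wrist_force: [0.3, 0.3, 0.4]
opening: 0.998
gripper_force: 0.0
```

>>> {"method": "carry_out", "body": {
  "commands": [
    [[0,0,0],[0,0,0],-1],
    [[0,0,0],[0,0,0],-1],
    [[0,0,0],[0,0,0],-1],
    [[0,0,0],[0,0,0],-1],
    [[0,0,0],[0,0,0],-1],
    [[0,0,0],[0,0,0],-1],
    [[0,0,0],[0,0,0],-1],
    [[0,0,0],[0,0,0],-1]
  ],
  "newtons": 45
}}

```text
clock: 21.82
eef_pos: [0.4474, -0.1644, 0.0474]
eef_rot: [-2.157, -2.284, 0.0]
wrist_force: [-1.6, -0.1, 4.7]
opening: 0.601
gripper_force: 45.0
```

>>> {"method": "carry_out", "body": {
  "commands": [
    [[0,0,-0.02],[0,0,0],-1],
    [[0,0,-0.03],[0,0,0],-1],
    [[0,0,-0.035],[0,0,0],-1],
    [[0,0,-0.035],[0,0,0],-1],
    [[0.01,0.006,-0.03],[0,0,0],-1],
    [[0.02,0.013,0],[0,0,0],-1],
    [[0.027,0.018,0],[0,0,0],-1],
    [[0.03,0.02,0],[0,0,0],-1]
  ]
}}

```text
clock: 22.48
eef_pos: [0.4992, -0.0737, 0.197]
eef_rot: [-2.16, -2.281, 0.0]
wrist_force: [1.2, 0.4, -5.1]
opening: 0.599
gripper_force: 45.0
```

>>> {"method": "carry_out", "body": {
  "commands": [
    [[0.03,0.02,0],[0,0,0],-1],
    [[0.03,0.02,0],[0,0,0],-1],
    [[0.03,0.02,0],[0,0,0],-1],
    [[0.03,0.02,0],[0,0,0],-1],
    [[0.03,0.02,0],[0,0,0],-1],
    [[0.03,0.02,0],[0,0,0],-1],
    [[0.03,0.018,0],[0,0,0],-1],
    [[0.02,0.012,0],[0,0,0],-1]
  ]
}}

```text
clock: 23.15
eef_pos: [0.6359, 0.1671, 0.1952]
eef_rot: [-2.154, -2.284, 0.002]
wrist_force: [-0.0, -0.8, -4.2]
opening: 0.602
gripper_force: 45.0
```

>>> {"method": "carry_out", "body": {
  "commands": [
    [[0.011,0.006,0],[0,0,0],-1],
    [[0,0,0.02],[0,0,0],-1],
    [[0,0,0.03],[0,0,0],-1],
    [[0,0,0.03],[0,0,0],-1],
    [[0,0,0.025],[0,0,0],-1],
    [[0,0,0.015],[0,0,0],-1],
    [[0,0,0.005],[0,0,0],-1],
    [[0,0,0],[0,0,0],-1]
  ]
}}

```text
clock: 23.82
eef_pos: [0.64, 0.1748, 0.0702]
eef_rot: [-2.156, -2.282, 0.005]
wrist_force: [0.3, -0.2, -4.8]
opening: 0.603
gripper_force: 45.0
```

>>> {"method": "carry_out", "body": {
  "commands": [
    [[0,0,0],[0,0,0],-1],
    [[0,0,0],[0,0,0],-1],
    [[0,0,0],[0,0,0],-1],
    [[0,0,0],[0,0,0],-1],
    [[0,0,0],[0,0,0],-1],
    [[0,0,0],[0,0,0],-1],
    [[0,0,0],[0,0,0],-1],
    [[0,0,0],[0,0,0],-1]
  ]
}}

```text
clock: 24.48
eef_pos: [0.6414, 0.1754, 0.0723]
eef_rot: [2.157, 2.284, 0.0]
wrist_force: [0.4, -0.1, -5.1]
opening: 0.603
gripper_force: 45.0
```

Contact should come at z ≈ 0.0604.

>>> {"method": "carry_out", "body": {
  "commands": [
    [[0,0,0.006],[0,0,0],-1],
    [[0,0,0.006],[0,0,0],-1],
    [[0,0,0],[0,0,0],-1],
    [[0,0,0],[0,0,0],-1],
    [[0,0,0],[0,0,0],-1],
    [[0,0,0],[0,0,0],-1],
    [[0,0,0],[0,0,0],-1],
    [[0,0,0],[0,0,0],-1]
  ]
}}

```text
clock: 25.15
eef_pos: [0.6411, 0.1753, 0.0599]
eef_rot: [-2.157, -2.284, 0.001]
wrist_force: [-0.2, -0.3, -4.7]
opening: 0.608
gripper_force: 45.0
```

>>> {"method": "carry_out", "body": {
  "commands": [
    [[0,0,0.001],[0,0,0],-1],
    [[0,0,0],[0,0,0],-1],
    [[0,0,0],[0,0,0],-1],
    [[0,0,0],[0,0,0],-1],
    [[0,0,0],[0,0,0],-1],
    [[0,0,0],[0,0,0],-1],
    [[0,0,0],[0,0,0],-1],
    [[0,0,0],[0,0,0],-1]
  ]
}}

```text
clock: 25.82
eef_pos: [0.6411, 0.1753, 0.0598]
eef_rot: [-2.157, -2.284, 0.001]
wrist_force: [-6.1, -0.6, 4.7]
opening: 0.602
gripper_force: 45.0
```

Contact: the vertical force reversed from −4.7 to +4.7 N. I'll release and back off.

>>> {"method": "carry_out", "body": {
  "commands": [
    [[0,0,0],[0,0,0],1],
    [[0,0,0],[0,0,0],1],
    [[0,0,0],[0,0,0],1],
    [[0,0,0],[0,0,0],1],
    [[0,0,0],[0,0,0],1],
    [[0,0,-0.02],[0,0,0],1],
    [[0,0,-0.035],[0,0,0],1],
    [[0,0,-0.035],[0,0,0],1]
  ]
}}

```text
clock: 26.48
eef_pos: [0.6401, 0.1752, 0.1484]
eef_rot: [-2.155, -2.282, 0.004]
wrist_force: [1.7, 0.4, -0.1]
opening: 0.995
gripper_force: 0.0
```

>>> {"method": "carry_out", "body": {
  "commands": [
    [[0,0,-0.035],[0,0,0],1],
    [[0,0,-0.02],[0,0,0],1],
    [[0,-0.03,0],[0,0,0],1],
    [[0,-0.035,0],[0,0,0],1],
    [[0,-0.035,0],[0,0,0],1],
    [[0,-0.035,0],[0,0,0],1],
    [[0,-0.035,0],[0,0,0],1],
    [[0,-0.02,0],[0,0,0],1]
  ]
}}

```text
clock: 27.15
eef_pos: [0.4483, 0.1645, 0.2037]
eef_rot: [-2.156, -2.284, 0.002]
wrist_force: [0.1, 0.2, -0.4]
opening: 0.999
gripper_force: 0.0
```

```bash
python3 - <<'E'
from h import *
s=state();print(s["eef_pos"],s["clock"])
for n in("top","side"):
    p,d=capture(n);P=cloud(n,d)
    c=p[120:290,90:400] if n=="top" else p[80:330,110:410]
    cv2.imwrite(f"pics/{n}6.png",cv2.resize(c[:,:,::-1],None,fx=2.4,fy=2.4,interpolation=2))
    for k,g,h in [("26",(.6567,-.0935),.04),("35",(.6515,-.004),.052),("44",(.646,.0857),.064),("54",(.641,.1757),.076)]:
        r=np.hypot(P[...,0]-g[0],P[...,1]-g[1]);z=P[...,2]-.013
        m=(r<.04)&(d>0)&(z>h*.36)&(z<h*.74)
        c=circ(P[m][:,0],P[m][:,1],int(k)/2000)
        print(n,k,"off mm",((c-g)*1000).round(1),m.sum(),"ztop",np.percentile(z[(r<.04)&(d>0)],98).round(4))
E
```

```text
[0.44831462 0.16450013 0.20366568] 27.15
top 26 off mm [-1.6  1.1] 17 ztop 0.0417
top 35 off mm [ 0.5 -0.7] 28 ztop 0.0556
top 44 off mm [ 0.8 -1.5] 43 ztop 0.0675
top 54 off mm [-0.3 -0.4] 56 ztop 0.0805
side 26 off mm [0.3 1. ] 46 ztop 0.041
side 35 off mm [ 1.3 -0.6] 91 ztop 0.0534
side 44 off mm [ 1.9 -0.7] 148 ztop 0.0662
side 54 off mm [1.2 0. ] 229 ztop 0.0782
```

View pics/top6.png

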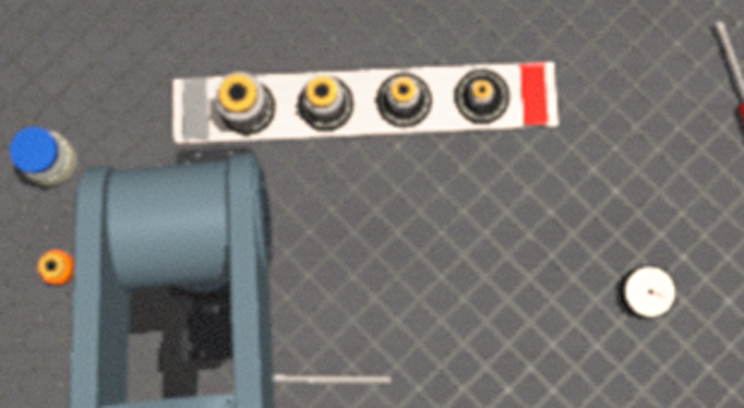

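View pics/side6.png

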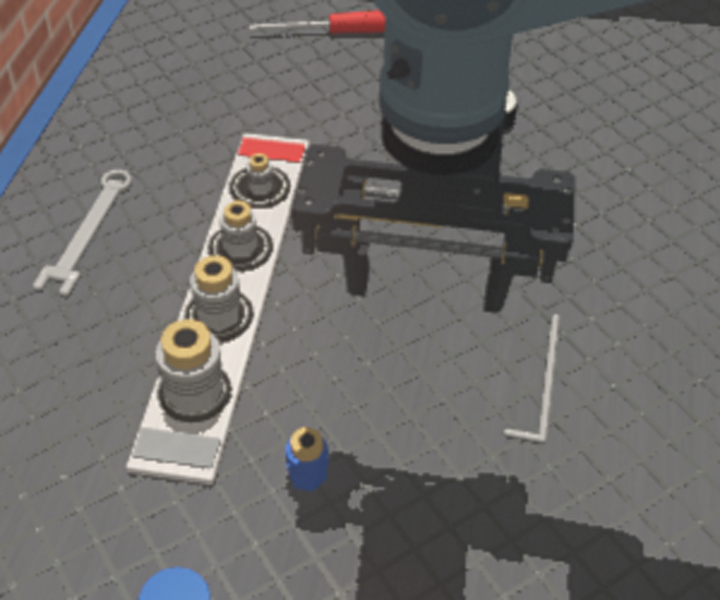

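Both views show all four couplings upright and centred. Sizes rise from the red plate (26 at crop (482,92) in the top view) to the grey end (54 at (240,95)). The gauge lies unmoved at (650,292).

```bash
python3 -c "from workcell import *;print(job_done())"
```

```text
the job is handed in; nothing more can be done
None
```

The four couplings stand upright on the pads in order of size, smallest next to the red plate and each within about 2 mm of its pad's centre; the gauge was not moved, and the job was handed in at about 27 s.

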